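Fill the gaps in the glass rack and shut its keeper

TASK

Fill the glass rack: slide one of the two short tumblers left on the worktop into each empty bay, all the way back, then swing the rack's keeper bar over the glasses and fully down across the front. An espresso cup stands in the way: move it aside and leave it standing mouth down on the worktop. The tumblers are wet and slippery, so slide them mouth down along the worktop without lifting or tipping them, leave those already in the rack in their bays, and do not disturb the other things.

Things in the scene. Friction and masses are not known exactly. Their poses are not given: they have to be found in the camera images.
- rack: fixed steel glass rack, open at front (-x side), top and below, so that glasses stand on the worktop in it: five bays in a row along its y axis, 84 mm apart. Origin on the worktop at the middle bay's home point; x to its back, y to its left, z up. Back stop face at x = +33 mm, 41 mm high. End cheeks 66 mm high, outer faces at y = +-213 mm, with 3 mm high feet to y = +-243 mm
- bay_1 (a point): centre of a tumbler's foot when fully home in bay 1, the leftmost (+y), on the worktop. Every bay is 79 mm wide between wire dividers that are 5 mm thick, 48 mm high and reach from 40 mm in front of this point to 34 mm behind it (rack x)
- bay_2 (a point): the same point in bay 2, counted from the left (+y)
- bay_3 (a point): the same point in bay 3, counted from the left (+y)
- bay_4 (a point): the same point in bay 4, counted from the left (+y)
- bay_5 (a point): the same point in bay 5, counted from the left (+y)
- keeper (a joint): angle (rad) of the keeper bar, a U-shaped bail of 8 mm rod hinged on both end cheeks about the rack's y axis at x = 0, z = 55 mm; the rod spans the width, 64 mm from the hinge axis. 0 = fully down (rod across the front at x = -64, z = 55 mm), pi/2 = straight above the glasses; opens to 2.05, leaning back. Past straight-up it sinks shut by its own weight unless something is in its way
- keeper_tab (a point): middle of the flat finger tab on the keeper rod, over the middle bay: 36 mm wide along y, 22 mm long (sticking out from the rod, 65 to 87 mm from the hinge axis), 5 mm thick; this point lies 77 mm from the hinge axis
- glass_1: short clear glass tumbler standing mouth down, 66 mm across at its mouth (the lower end), narrowing a little upward, 88 mm tall, 0.24 kg; origin at the centre of its underside, z up. All five are alike. It stands either in a bay of the rack or on the open worktop in front of it: see where.
- glass_2: another tumbler like glass_1, in the rack or on the worktop: see where
- glass_3: another tumbler like glass_1, in the rack or on the worktop: see where
- glass_4: another tumbler like glass_1, in the rack or on the worktop: see where
- glass_5: another tumbler like glass_1, in the rack or on the worktop: see where
- cup: white espresso cup standing mouth down on the worktop in front of an empty bay: 51 mm tall; round body 64 mm across at the rim (below), 56 mm at the top, its axis at the cup's y = +14 mm; loop handle 12 mm wide to the cup's -y, reaching y = -46 mm. Origin at the centre of the underside of the whole, z up
- scraper: green flat scraper lying on the worktop, 139 x 105 x 14 mm; a bystander
- label_roll: roll of paper labels lying flat, 61 mm across, 25 mm high; a bystander
Not all that is in view belongs to the job. What is shaped like the glass_2 but blue is not meant. Leave any pink look-alike of the cup alone.

How it is judged:
By the outcome, as a careful person would: the job done as asked, in the order asked, and still so for the second after the job is handed in, with the robot touching nothing.
It also fails if it takes over 72 s, if anything falls off the work surface, if the arm or the gripper's body presses on something with over 40 N, if the wrist force passes 120 N, or if a joint passes its speed limit or range.

ROBOT

A 6-joint arm with a two-finger parallel gripper is mounted at the origin on a cart in front of the work surface, level with it; the furniture and walls round the work are solid. World frame = base frame: x ahead of the robot, y to its left, z up, the work surface at z = 0. Lengths are in m, angles in rad, forces in N, time in s.
With the tool pointing down it reaches from about 0.3 to 0.875 m from the base axis. Payload 6.4 kg.
Tool frame: the origin (TCP) lies on the centre line of the jaws, within the pads' length; the fingertips stand 8 mm ahead of it and the grasp point (between the pads) lies 11 mm behind it; z points along the fingers, y is the line along which they close (so a half turn about z gives the same grasp; the last joint's range is limited). The gripper opens to 85 mm and grips with 20 to 120 N. Pads are 22 mm wide; open, the fingers measure 114 mm over their backs; the gripper's body (76 mm by 85 mm) begins 54 mm behind the grasp point. The pads swing forward as they close: fully open they stand 13 mm farther back than shut.
Start: joints at [1.005, 0.181, 1.607, -0, 1.354, -0.206], TCP at [0.202, 0.538, 0.239] pointing down, gripper open.
Joint ranges: [-2.99, 2.99], [-0.89, 2.07], [0.3, 2.58], [-1.14, 4.28], [0, 2.63], [-3.12, 3.12]. Speed limits (rad/s): [2.57, 2.57, 3.01, 3.14, 3.14, 3.14].

INTERFACE

Orientations are given as a unit quaternion [w, x, y, z].
In Python, from bench import ctrl gives the robot as it stands.
- The arm moves only by the shell command python3 -m handwheel 'ROWS' [OPENING]. ROWS is JSON, a list that holds one entry, the list of rows, each a list of 4 numbers: the shift along the tool's x, y, z each as a share of 20 cm, from -1 to 1, then the turn about the tool's z as a share of 1.5 rad, from -1 to 1. In form: [[[x, y, z, twist], ...]]. A call has 1 to 10 rows; each row is the pose to reach, as a shift and turn from the pose commanded when the call began, along the tool's axes at that moment; what a row does not reach only later rows make up. A row lasts 1/8 s, in which the tool goes at most 62.5 mm and 10.7 degrees, less where a joint would pass 70% of its speed; a pose out of reach is approached as far as the arm can. A call with a number of a shift or a turn outside -1 to 1 is refused whole. A call with a gripper value outside its range is refused whole. OPENING is the finger opening in mm, from 0 to 85.4, set as the call begins (- or left out, the last holds). The fingers move at their own pace and stop on an object; the grip force is fixed at half the most. Time passes only in rows, so rows that repeat a pose let the fingers close. It gives the time, the measured TCP pose, the force, the opening and the grip force at its end, in the units of the state.
- ctrl.get_obs(): the state, without advancing time (a new reading comes with each control period).
- ctrl.camera(name): name is "scene" or "top" or "wrist"; returns a dict with "color" (420x560x3 uint8, red, green, blue), "range_z" (420x560 float32, m along the optical axis (not along the pixel's ray), 0 where there is no reading), "K" (3x3 intrinsics, pixels), "pose" (4x4, takes a point from camera to world coordinates); the wrist camera has in their place "T_tool_cam" (4x4, takes a point from camera to tool coordinates, whose origin is the TCP and whose axes are the flange's). Camera axes: x right, y down, z forward; pixel columns grow to the right and rows downward; lengths in m; the calibration is good to about 2 mm. The wrist camera is an equidistant fisheye: a pixel r from the principal point sees the ray r / f radians off the axis. A picture is of the moment at which its call begins: read the wrist's pose just before it.
- ctrl.hand_in(): hands the job in; it is judged then, once.
The state is a dict: "time_s": time; "q": joint angles; "dq": joint speeds; "joint_efforts": joint torques, N m; "eef_pos": TCP position; "eef_rot": TCP orientation; "wrist_force": force on the tool from outside, world axes, zero at the start; "torque": the same for the moment, N m; "opening": opening from 0.0 (shut) to 1.0 (fully open); "grasp_force": force on a finger pad.
Only numpy, scipy, OpenCV 4.12 (cv2) and the standard library are available. Lean on these libraries where they do the work, as an engineer would, in place of code of your own. Each camera call takes 0.05 s, during which the arm holds its last target. There are 200 camera calls.

## Working session

There is one attempt and no reset: what is moved stays moved. The work goes in short steps, Python scripts to look and compute and a shell command to move; the robot and the scene stay as the last step left them, time stands still between calls to the robot, and variables do not carry over. Pictures are saved under pics/ and viewed, at most 10 in all, crops included, and the job is handed in when it is done.

```bash
mkdir -p pics; ls; cat > h.py <<'E'
import numpy as np, cv2
from bench import ctrl
def snap(n,f=None):
    c=ctrl.camera(n)
    if f: cv2.imwrite('pics/'+f,c['color'][:,:,::-1])
    return c
def world(c):
    K=c['K'];z=c['range_z'];v,u=np.indices(z.shape)
    P=np.stack([(u-K[0,2])/K[0,0]*z,(v-K[1,2])/K[1,1]*z,z,np.ones_like(z)],-1)
    W=(P@c['pose'].T)[...,:3]; W[z==0]=np.nan
    return W
E
python3 - <<'E'
from h import *
for n in('scene','top'):
    c=snap(n,n+'1.png');np.savez(n+'1.npz',W=world(c),col=c['color'],K=c['K'],pose=c['pose']);print(n,c['pose'].round(3).tolist(),c['K'].round(1).tolist())
o=ctrl.get_obs();print(o['eef_pos'],o['eef_rot'],o['opening'],o['time_s'])
E
```

```text
pics
scene [[0.564, -0.375, 0.736, -0.349], [-0.826, -0.26, 0.5, -0.67], [0.004, -0.89, -0.456, 0.632], [0.0, 0.0, 0.0, 1.0]] [[459.5, 0.0, 282.3], [0.0, 459.5, 211.3], [0.0, 0.0, 1.0]]
top [[-0.003, -0.989, 0.151, 0.414], [-1.0, 0.001, -0.012, -0.036], [0.011, -0.151, -0.989, 1.2], [0.0, 0.0, 0.0, 1.0]] [[476.6, 0.0, 275.5], [0.0, 476.6, 218.3], [0.0, 0.0, 1.0]]
[0.20217639 0.53778321 0.23848197] [-3.00838375e-04  1.78957121e-01  9.83856564e-01 -7.20631281e-04] 0.9984983779273364 0.1
```

View pics/scene1.png

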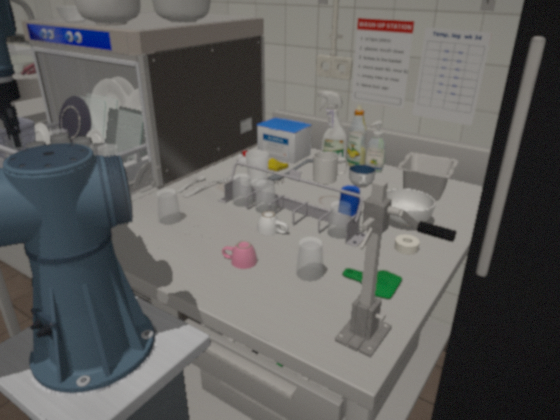

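View pics/top1.png

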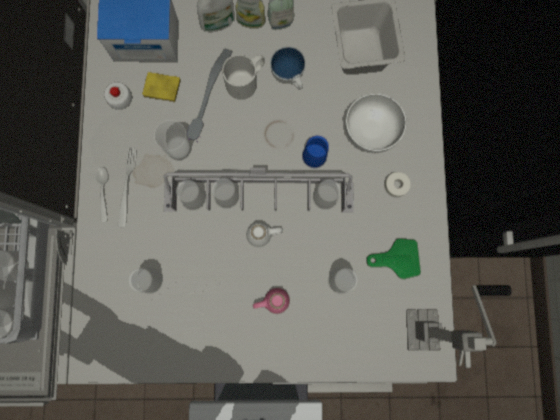

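The top view shows the loose tumblers at (143,280) and (344,279), and racked ones at (190,193), (224,190) and (328,193), so bays 3 and 4 are empty. The white cup is at (260,233), with its handle to the right. Look-alikes are the pink cup (276,300), the blue tumbler (316,152), and a clear glass behind the rack (175,140). The keeper rod is at about row 176, with its tab at (260,168).

```bash
python3 - <<'E'
import cv2,numpy as np
d=np.load('top1.npz');c=d['col'][:,:,::-1]
a=c[150:320,110:380];cv2.imwrite('pics/crop1.png',cv2.resize(a,None,fx=2.95,fy=2.95,interpolation=cv2.INTER_CUBIC))
W=d['W']
for u,v in[(143,280),(344,279),(190,193),(224,190),(328,193),(260,233),(276,233),(260,168),(172,176),(350,176),(165,205),(350,208),(276,300),(400,258),(398,184),(200,300),(250,176),(300,176)]:
    print(u,v,W[v,u].round(3))
E
```

```text
143 280 [0.44  0.257 0.088]
344 279 [ 0.441 -0.207  0.09 ]
190 193 [0.645 0.154 0.087]
224 190 [0.653 0.074 0.084]
328 193 [ 0.644 -0.174  0.088]
260 233 [ 0.554 -0.012  0.048]
276 233 [ 0.558 -0.051  0.01 ]
260 168 [ 0.695 -0.013  0.128]
172 176 [0.691 0.202 0.068]
350 176 [ 0.679 -0.223  0.116]
165 205 [0.631 0.23  0.006]
350 208 [ 0.623 -0.24   0.004]
276 300 [ 0.393 -0.05   0.046]
400 258 [ 0.495 -0.36   0.012]
398 184 [ 0.686 -0.367 -0.   ]
200 300 [0.393 0.137 0.005]
250 176 [0.679 0.01  0.118]
300 176 [ 0.679 -0.106  0.115]
```

View pics/crop1.png

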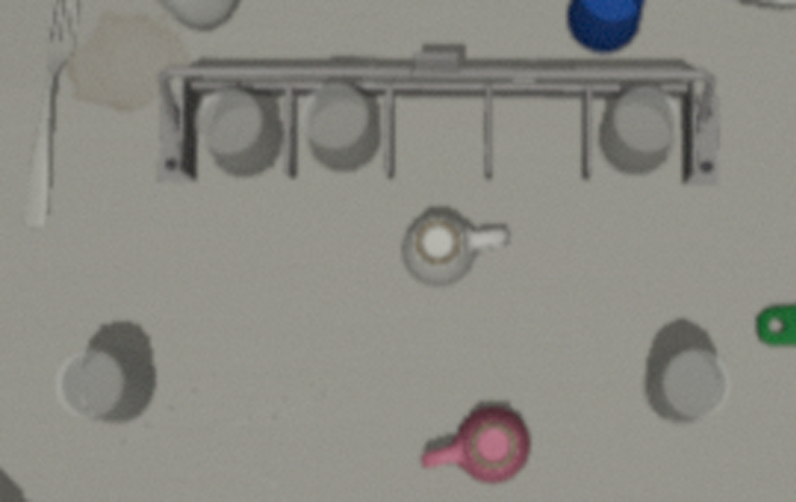

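```bash
python3 - <<'E'
import cv2,numpy as np
d=np.load('top1.npz');W=d['W'];Z=W[...,2]
def cc(m,name,mn=15):
    n,l,s,_=cv2.connectedComponentsWithStats(m.astype(np.uint8))
    for i in range(1,n):
        if s[i,4]>=mn:
            p=W[l==i];lo=np.percentile(p,3,0);hi=np.percentile(p,97,0);print(name,s[i,4],'px',s[i,:4],'mid',((lo+hi)/2).round(4),'ext',(hi-lo).round(4),'z',np.median(p[:,2]).round(4))
R=(W[...,0]>.3)&(W[...,0]<.66)&(abs(W[...,1])<.4)
cc(R&(Z>.08)&(Z<.097),'glass')
cc(R&(Z>.042)&(Z<.056),'h50')
cc((Z>.012)&R,'all>12mm')
rod=(Z>.105)&(Z<.121)&(W[...,0]>.655)&(W[...,0]<.70)&(abs(W[...,1])<.25)
p=W[rod];f=np.polyfit(p[:,1],p[:,0],1);print('rod',f,len(p),p.min(0),p.max(0),np.median(p,0))
tab=(Z>.121)&(Z<.15)&(W[...,0]>.66)&(W[...,0]<.73)&(abs(W[...,1])<.1);p=W[tab];print('tab',p.min(0),p.max(0),np.median(p,0))
# dividers: profile along row just in front of bays
K,T=d['K'],d['pose']
def ray(u,v,z):
    r=T[:3,:3]@np.linalg.solve(K,[u,v,1]);o=T[:3,3];return o+r*(z-o[2])/r[2]
s=1/2.95
for n,u,v,z in[('d12 front',292,178,.048),('d23f',391,178,.048),('d34f',488,178,.048),('d45f',586,178,.048),('dotL',171,164,.003),('dotR',706,167,.003),('footL',158,181,.003),('footR',718,182,.003),('d34 back',488,97,.048),('d23 back',391,97,.048)]:
    print(n,ray(110+u*s,150+v*s,z).round(4))
E
```

```text
glass 320 px [176 187  24  17] mid [0.6423 0.1604 0.087 ] ext [0.0341 0.0495 0.009 ] z 0.0875
glass 271 px [212 187  23  14] mid [0.6443 0.0756 0.0874] ext [0.0303 0.0478 0.0087] z 0.0875
glass 301 px [317 187  24  16] mid [ 0.6429 -0.1757  0.087 ] ext [0.033  0.0498 0.0094] z 0.0876
glass 468 px [128 268  25  24] mid [0.4413 0.2635 0.0869] ext [0.048  0.0476 0.0092] z 0.0875
glass 454 px [334 268  24  24] mid [ 0.4401 -0.211   0.0872] ext [0.0483 0.0487 0.009 ] z 0.0873
glass 103 px [423 323   8  19] mid [ 0.3204 -0.3941  0.0867] ext [0.0397 0.0114 0.0125] z 0.0854
h50 35 px [206 191   3  18] mid [0.6382 0.1189 0.0476] ext [0.0393 0.0049 0.0093] z 0.0476
h50 35 px [241 190   2  18] mid [0.6385 0.0341 0.0476] ext [0.0401 0.0029 0.0065] z 0.0474
h50 36 px [275 191   2  18] mid [ 0.6366 -0.0496  0.0472] ext [0.0412 0.0026 0.0082] z 0.0469
h50 36 px [309 190   2  19] mid [ 0.6381 -0.1332  0.048 ] ext [0.0404 0.0034 0.0083] z 0.048
h50 35 px [315 191  21  15] mid [ 0.6386 -0.1701  0.049 ] ext [0.033  0.0466 0.0108] z 0.0495
h50 15 px [343 191   2  13] mid [ 0.6421 -0.2166  0.0485] ext [0
[... 2325 characters left out ...]
 [0.0534 0.075  0.0365] z 0.0428
all>12mm 870 px [407 309  68  43] mid [ 0.3301 -0.3871  0.1638] ext [0.0549 0.0255 0.3027] z 0.1379
rod [0.00540481 0.68299597] 635 [ 0.67443786 -0.22913877  0.10510607] [0.68778471 0.21451169 0.12096894] [ 0.68307034 -0.02908802  0.11604633]
tab [ 0.67950154 -0.02460867  0.12106108] [0.6952001  0.09595755 0.13674948] [ 0.689167   -0.00618374  0.12902957]
d12 front [0.6097 0.1133 0.048 ]
d23f [0.6096 0.0312 0.048 ]
d34f [ 0.6095 -0.0493  0.048 ]
d45f [ 0.6095 -0.1308  0.048 ]
dotL [0.6296 0.2235 0.003 ]
dotR [ 0.6267 -0.2386  0.003 ]
footL [0.6148 0.2342 0.003 ]
footR [ 0.6135 -0.2487  0.003 ]
d34 back [ 0.6784 -0.0495  0.048 ]
d23 back [0.6784 0.0318 0.048 ]
```

```bash
cat >> h.py <<'E'
from scipy.spatial.transform import Rotation as Ro
def plan(x,y,z,yaw=None):
    """shift shares from the present pose to a target; yaw = direction (deg) of tool y in the world"""
    o=ctrl.get_obs();q=np.array(o['eef_rot']);R=Ro.from_quat(q[[1,2,3,0]]).as_matrix()
    d=R.T@(np.array([x,y,z])-o['eef_pos'])/.2
    a=np.degrees(np.arctan2(R[1,1],R[0,1]));tw=0 if yaw is None else -np.radians(yaw-a)/1.5
    print('from',np.round(o['eef_pos'],4),'yaw',a.round(1),'tilt',R[2].round(3),'row',d.round(3),'twist',round(tw,3))
E
python3 - <<'E'
from h import *
for n in('top','scene'):
    W=np.load(n+'1.npz')['W'].reshape(-1,3)
    for x0 in np.arange(0,.8,.1):
        print(n,round(x0,1),[(round(y0,1),round(float(np.nanmax(np.append(W[(W[:,0]>=x0)&(W[:,0]<x0+.1)&(W[:,1]>=y0)&(W[:,1]<y0+.1)][:,2],-9))),2)) for y0 in np.arange(.1,.8,.1)])
plan(.4,.3,.239,0)
E
```

```text
top 0.0 [(np.float64(0.1), -0.69), (np.float64(0.2), -0.78), (np.float64(0.3), -0.78), (np.float64(0.4), -0.78), (np.float64(0.5), -0.79), (np.float64(0.6), -0.79), (np.float64(0.7), -0.78)]
top 0.1 [(np.float64(0.1), 0.01), (np.float64(0.2), 0.01), (np.float64(0.3), 0.01), (np.float64(0.4), 0.05), (np.float64(0.5), 0.05), (np.float64(0.6), -9.0), (np.float64(0.7), -9.0)]
top 0.2 [(np.float64(0.1), 0.01), (np.float64(0.2), 0.01), (np.float64(0.3), 0.01), (np.float64(0.4), 0.05), (np.float64(0.5), 0.05), (np.float64(0.6), 0.04), (np.float64(0.7), -9.0)]
top 0.3 [(np.float64(0.1), 0.01), (np.float64(0.2), 0.01), (np.float64(0.3), 0.01), (np.float64(0.4), 0.05), (np.float64(0.5), 0.15), (np.float64(0.6), -9.0), (np.float64(0.7), -9.0)]
top 0.4 [(np.float64(0.1), 0.01), (np.float64(0.2), 0.1), (np.float64(0.3), 0.01), (np.float64(0.4), 0.08), (np.float64(0.5), 0.16), (np.float64(0.6), 0.05), (np.float64(0.7), -9.0)]
top 0.5 [(np.float64(0.1), 0.01), (np.float64(0.2), 0.01), (np.float64(0.3), 0.01), (np.float64(0.4), 0.34), (np.float64(0.5), 0.16), (np.float64(0.6), 0.08), (np.float64(0.7
[... 1262 characters left out ...]
64(0.6), 0.15), (np.float64(0.7), 0.16)]
scene 0.5 [(np.float64(0.1), 0.0), (np.float64(0.2), 0.0), (np.float64(0.3), 0.01), (np.float64(0.4), 0.49), (np.float64(0.5), 0.49), (np.float64(0.6), 0.56), (np.float64(0.7), 0.56)]
scene 0.6 [(np.float64(0.1), 0.12), (np.float64(0.2), 0.11), (np.float64(0.3), 0.02), (np.float64(0.4), 0.49), (np.float64(0.5), 0.56), (np.float64(0.6), 0.56), (np.float64(0.7), 0.54)]
scene 0.7 [(np.float64(0.1), 0.11), (np.float64(0.2), 0.12), (np.float64(0.3), 0.02), (np.float64(0.4), 0.49), (np.float64(0.5), 0.56), (np.float64(0.6), 0.56), (np.float64(0.7), 0.49)]
from [0.2022 0.5378 0.2385] yaw 69.4 tilt [ 0.    -0.002 -1.   ] row [-1.344 -0.764 -0.002] twist 0.807
```

```bash
python3 -m handwheel '[[[-0.91,-0.53,0,0.807],[-0.91,-0.53,0,0.807],[-0.91,-0.53,0,0.807],[-0.91,-0.53,0,0.807],[-0.91,-0.53,0,0.807],[-0.91,-0.53,0,0.807],[-0.91,-0.53,0,0.807],[-0.91,-0.53,0,0.807]]]' 85; python3 -c "
from h import *
plan(.44,.18,.2,0);plan(.556,-.0067,.1,0)"
```

```text
time_s: 1.1
eef_pos: [0.3353, 0.3747, 0.2389]
eef_rot: [-0.0, 0.707, 0.708, -0.0]
wrist_force: [0.4, 0.6, 0.5]
opening: 0.995
grasp_force: 0.0
from [0.3353 0.3747 0.2389] yaw 0.1 tilt [-0.    -0.001 -1.   ] row [-0.974  0.523  0.195] twist 0.001
from [0.3353 0.3747 0.2389] yaw 0.1 tilt [-0.    -0.001 -1.   ] row [-1.908  1.102  0.695] twist 0.001
```

The loose tumblers, the empty bays and the white cup (crop pixel (438,242)) were checked in the crop above. I'll now move over the cup.

```bash
python3 -m handwheel '[[[-0.954,0.551,0.2,0],[-0.954,0.551,0.2,0],[-0.954,0.551,0.2,0],[-0.954,0.551,0.2,0],[-0.954,0.551,0.2,0]]]' >/dev/null; python3 -m handwheel '[[[-0.954,0.551,0.4,0],[-0.954,0.551,0.4,0],[-0.954,0.551,0.4,0],[-0.954,0.551,0.4,0],[-0.954,0.551,0.4,0],[-0.954,0.551,0.4,0]]]';  python3 - <<'E'
from h import *
plan(.556,-.0067,.022,0)
c=snap('wrist','w1.png')
E
```

```text
time_s: 2.48
eef_pos: [0.5556, -0.0053, 0.1192]
eef_rot: [-0.001, 0.706, 0.708, -0.0]
wrist_force: [0.1, 0.1, 0.8]
opening: 0.999
grasp_force: 0.0
from [ 0.5556 -0.0053  0.1192] yaw 0.1 tilt [ 0.001 -0.001 -1.   ] row [-0.007  0.002  0.486] twist 0.001
```

View pics/w1.png

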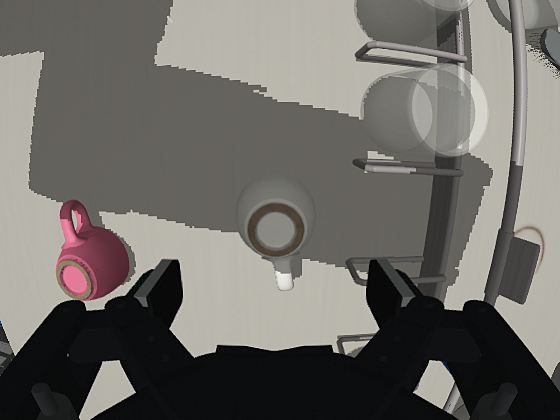

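The wrist view shows the white cup at (275,228), centred between the jaw tips at columns 180 and 368. Its handle points down the image (-y), clear of the fingers. The pink cup at (92,265) is well off to the side.

```bash
python3 -m handwheel '[[[-0.005,0,0.2,0],[-0.005,0,0.4,0],[-0.005,0,0.48,0],[-0.005,0,0.48,0],[-0.005,0,0.48,0]]]' 85; python3 -m handwheel '[[[0,0,0,0],[0,0,0,0],[0,0,0,0],[0,0,0,0],[0,0,0,0],[0,0,0,0],[0,0,0,0],[0,0,0,0]]]' 40; python3 -c "
from h import *
plan(.38,.16,.022,0)"
```

```text
time_s: 3.15
eef_pos: [0.5574, -0.0074, 0.025]
eef_rot: [0.001, 0.707, 0.708, 0.001]
wrist_force: [-0.0, 0.2, -0.2]
opening: 0.995
grasp_force: 0.0
time_s: 4.15
eef_pos: [0.5573, -0.0078, 0.0253]
eef_rot: [0.001, 0.707, 0.707, 0.001]
wrist_force: [-2.9, 1.8, 9.5]
opening: 0.625
grasp_force: 61.3
from [ 0.5573 -0.0078  0.0253] yaw 0.0 tilt [-0.     0.003 -1.   ] row [ 0.839 -0.886  0.014] twist 0.0
```

```bash
python3 -m handwheel '[[[0,0,-0.04,0],[0.1,-0.1,-0.04,0],[0.2,-0.21,-0.04,0],[0.31,-0.33,-0.04,0],[0.42,-0.44,-0.04,0],[0.53,-0.56,-0.04,0],[0.64,-0.68,-0.04,0],[0.75,-0.79,-0.04,0],[0.84,-0.89,-0.04,0],[0.84,-0.89,-0.04,0]]]' ; python3 -m handwheel '[[[0,0,0.02,0],[0,0,0.04,0],[0,0,0.04,0],[0,0,0.04,0]]]'; python3 -m handwheel '[[[0,0,0,0],[0,0,0,0],[0,0,0,0],[0,0,0,0],[0,0,0,0]]]' 85; python3 -m handwheel '[[[0,0,-0.2,0],[0,0,-0.4,0],[0,0,-0.6,0],[0,0,-0.6,0],[0,0,-0.6,0]]]'; python3 - <<'E'
from h import *
c=snap('top','top2.png');np.savez('top2.npz',W=world(c),col=c['color'])
plan(.4405,.2635,.145,90)
E
```

```text
time_s: 5.4
eef_pos: [0.3764, 0.1611, 0.0313]
eef_rot: [-0.0, 0.706, 0.708, -0.0]
wrist_force: [0.8, -0.6, -0.8]
opening: 0.624
grasp_force: 62.2
time_s: 5.9
eef_pos: [0.3794, 0.1601, 0.0251]
eef_rot: [0.0, 0.707, 0.707, 0.0]
wrist_force: [-9.6, -0.9, 28.8]
opening: 0.624
grasp_force: 67.3
time_s: 6.52
eef_pos: [0.3779, 0.1603, 0.0231]
eef_rot: [-0.0, 0.707, 0.707, -0.0]
wrist_force: [-0.6, 0.3, -1.3]
opening: 0.997
grasp_force: 0.0
time_s: 7.15
eef_pos: [0.3775, 0.1603, 0.1428]
eef_rot: [-0.0, 0.707, 0.707, -0.0]
wrist_force: [0.4, 0.3, -0.5]
opening: 0.991
grasp_force: 0.0
from [0.3771 0.1602 0.1422] yaw 0.0 tilt [-0.    -0.002 -1.   ] row [ 0.516  0.317 -0.015] twist -1.047
```

View pics/top2.png

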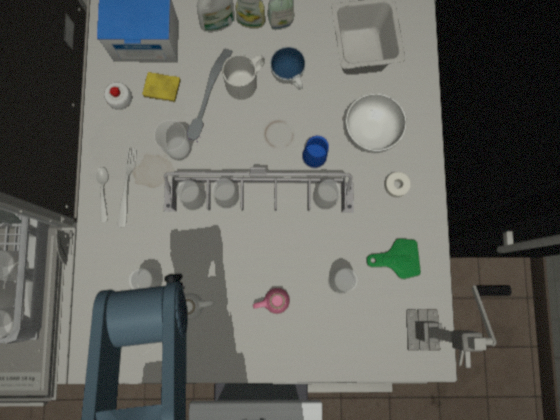

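The top view shows the white cup standing at about (192,304), clear of the routes. Next is tumbler A on the left.

```bash
python3 -m handwheel '[[[0.516,0.317,-0.015,-1],[0.516,0.317,-0.015,-1],[0.516,0.317,-0.015,-1],[0.516,0.317,-0.015,-1],[0.516,0.317,-0.015,-1],[0.516,0.317,-0.015,-1],[0.516,0.317,-0.015,-1],[0.516,0.317,-0.015,-1],[0.516,0.317,-0.015,-1],[0.516,0.317,-0.015,-1]]]' 85; python3 -c "
from h import *
plan(.4405,.2635,.035,90)
c=snap('wrist','w2.png')"
```

```text
time_s: 8.45
eef_pos: [0.4408, 0.2633, 0.1453]
eef_rot: [-0.001, 0.037, 0.999, -0.0]
wrist_force: [-0.3, -1.3, 0.7]
opening: 0.998
grasp_force: 0.0
from [0.4408 0.2633 0.1453] yaw 85.8 tilt [ 0.002 -0.001 -1.   ] row [0.    0.001 0.551] twist -0.049
```

View pics/w2.png

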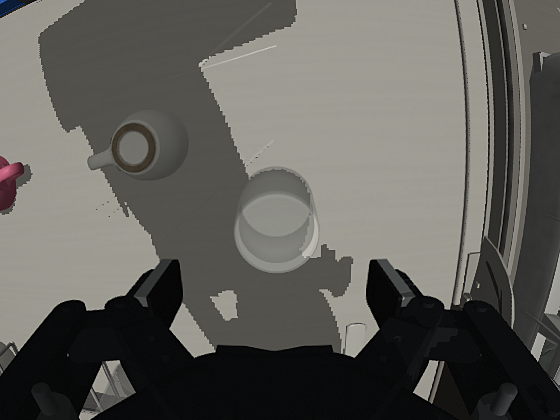

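The wrist view shows tumbler A at (277,230), centred between the jaws (180 and 368). The cup is upright at (150,147).

```bash
python3 -m handwheel '[[[0,0,0.2,-0.049],[0,0,0.4,-0.049],[0,0,0.53,-0.049],[0,0,0.55,-0.049],[0,0,0.55,-0.049],[0,0,0.55,-0.049]]]' 85; python3 -m handwheel '[[[0,0,0,0],[0,0,0,0],[0,0,0,0],[0,0,0,0],[0,0,0,0],[0,0,0,0],[0,0,0,0],[0,0,0,0]]]' 50; python3 -c "
from h import *
plan(.54,-.0076,.035,90)
plan(.59,-.0076,.035,90)"
```

```text
time_s: 9.25
eef_pos: [0.4425, 0.2639, 0.0377]
eef_rot: [0.001, -0.001, 1.0, 0.0]
wrist_force: [-0.4, 0.3, 0.0]
opening: 0.994
grasp_force: 0.0
time_s: 10.25
eef_pos: [0.442, 0.264, 0.0379]
eef_rot: [0.001, -0.002, 1.0, 0.0]
wrist_force: [-3.1, -0.9, 9.6]
opening: 0.676
grasp_force: 63.0
from [0.442  0.264  0.0379] yaw 90.2 tilt [-0.002  0.001 -1.   ] row [-0.486 -1.36   0.014] twist 0.002
from [0.442  0.264  0.0379] yaw 90.2 tilt [-0.002  0.001 -1.   ] row [-0.736 -1.36   0.015] twist 0.002
```

```bash
python3 -m handwheel '[[[-0.02,-0.05,0,0],[-0.05,-0.13,0,0],[-0.08,-0.22,0,0],[-0.11,-0.31,0,0],[-0.14,-0.4,0,0],[-0.17,-0.49,0,0],[-0.2,-0.58,0,0],[-0.23,-0.65,0,0],[-0.24,-0.68,0,0],[-0.24,-0.68,0,0]]]'; python3 -c "
from h import *
plan(.54,-.0076,.035,90)
c=ctrl.camera('top');W=world(c);Z=W[...,2];m=(Z>.08)&(Z<.1)&(W[...,0]<.61)&(W[...,0]>.4)&(abs(W[...,1])<.3);print(W[m].mean(0) if m.any() else 0,m.sum())
"
```

```text
time_s: 11.5
eef_pos: [0.4912, 0.1279, 0.0379]
eef_rot: [0.001, -0.001, 1.0, 0.0]
wrist_force: [-0.4, 2.1, 7.7]
opening: 0.676
grasp_force: 63.4
from [0.4912 0.1279 0.0379] yaw 90.1 tilt [-0.003  0.001 -1.   ] row [-0.242 -0.678  0.015] twist 0.002
[ 0.44233157 -0.1950088   0.08730825] 481
```

```bash
python3 -m handwheel '[[[-0.02,-0.05,0,0],[-0.05,-0.13,0,0],[-0.08,-0.22,0,0],[-0.11,-0.31,0,0],[-0.14,-0.4,0,0],[-0.17,-0.49,0,0],[-0.2,-0.58,0,0],[-0.23,-0.65,0,0],[-0.24,-0.68,0,0],[-0.24,-0.68,0,0]]]'; python3 -m handwheel '[[[-0.05,0,0,0],[-0.1,0,0,0],[-0.15,0,0,0],[-0.2,0,0,0],[-0.24,0,0,0],[-0.24,0,0,0]]]'; python3 -c "
from h import *
plan(.59,-.0076,.038,90)
c=snap('scene','s2.png');a=c['color'][150:300,200:400,::-1];cv2.imwrite('pics/s2c.png',cv2.resize(a,None,fx=4,fy=4,interpolation=cv2.INTER_CUBIC))
"
```

```text
time_s: 12.8
eef_pos: [0.5394, -0.008, 0.0379]
eef_rot: [0.001, -0.001, 1.0, 0.0]
wrist_force: [-1.3, 2.4, 8.2]
opening: 0.678
grasp_force: 64.3
time_s: 13.55
eef_pos: [0.5865, -0.0081, 0.038]
eef_rot: [-0.0, -0.002, 1.0, -0.0]
wrist_force: [-4.7, 0.7, 11.3]
opening: 0.681
grasp_force: 65.4
from [ 0.5865 -0.0081  0.038 ] yaw 90.2 tilt [ 0. -0. -1.] row [-0.018  0.002 -0.   ] twist 0.002
```

View pics/s2c.png

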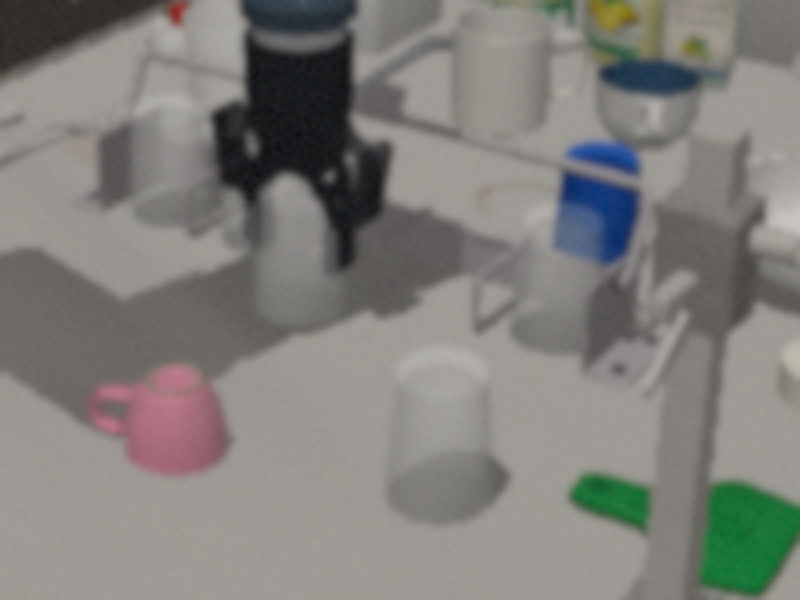

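The tumbler stands upright at the mouth of bay 3, at about (295,260) in the crop. I'll release it, back out, close the fingers and push it home from the front.

```bash
python3 -m handwheel '[[[0,0,0,0],[0,0,0,0],[0,0,0,0],[0,0,0,0],[0,0,0,0]]]' 85; python3 -m handwheel '[[[0.1,0,0,0],[0.25,0,0,0],[0.4,0,0,0],[0.4,0,0,0],[0.4,0,0,0]]]'; python3 -m handwheel '[[[0,0,0.015,0],[0,0,0.015,0],[0,0,0.015,0],[0,0,0.015,0],[0,0,0.015,0],[0,0,0.015,0],[0,0,0.015,0],[0,0,0.015,0]]]' 0; python3 -c "
from h import *
plan(.600,-.0076,.035,90)
c=ctrl.camera('top');W=world(c);Z=W[...,2];m=(Z>.08)&(Z<.092)&(W[...,0]<.66)&(W[...,0]>.5)&(W[...,1]<.04)&(W[...,1]>-.06);p=W[m];print(len(p),np.percentile(p,[3,97],axis=0))
"
```

```text
time_s: 14.22
eef_pos: [0.5861, -0.0079, 0.0362]
eef_rot: [-0.0, -0.002, 1.0, 0.0]
wrist_force: [0.2, -0.4, -0.2]
opening: 0.992
grasp_force: 0.0
time_s: 14.85
eef_pos: [0.5073, -0.0085, 0.0368]
eef_rot: [0.001, -0.001, 1.0, -0.0]
wrist_force: [0.2, -0.9, 0.5]
opening: 0.992
grasp_force: 0.0
time_s: 15.85
eef_pos: [0.5062, -0.0082, 0.0333]
eef_rot: [0.0, -0.002, 1.0, -0.0]
wrist_force: [0.4, 0.0, -0.1]
opening: -0.001
grasp_force: 0.0
from [ 0.5062 -0.0082  0.0333] yaw 90.2 tilt [-0. -0. -1.] row [-0.469  0.002 -0.008] twist 0.002
174 [[ 0.58499621 -0.03317611  0.08450236]
 [ 0.6105418   0.01133621  0.09128106]]
```

```bash
python3 -m handwheel '[[[-0.1,0,0,0],[-0.18,0,0,0],[-0.22,0,0,0],[-0.26,0,0,0],[-0.3,0,0,0],[-0.34,0,0,0],[-0.38,0,0,0],[-0.42,0,0,0],[-0.46,0,0,0],[-0.46,0,0,0]]]'; python3 -m handwheel '[[[-0.01,0,0,0],[-0.02,0,0,0],[-0.03,0,0,0],[-0.03,0,0,0]]]';python3 -m handwheel '[[[-0.005,0,0,0],[-0.01,0,0,0],[-0.01,0,0,0]]]'
```

```text
time_s: 17.15
eef_pos: [0.5993, -0.0081, 0.0335]
eef_rot: [0.001, -0.002, 1.0, -0.0]
wrist_force: [0.1, 0.9, -0.0]
opening: -0.001
grasp_force: 0.0
time_s: 17.65
eef_pos: [0.6043, -0.0079, 0.0333]
eef_rot: [0.0, -0.002, 1.0, 0.0]
wrist_force: [-0.9, 1.0, 0.3]
opening: 0.004
grasp_force: 0.7
time_s: 18.02
eef_pos: [0.6063, -0.0079, 0.0333]
eef_rot: [0.0, -0.002, 1.0, -0.0]
wrist_force: [-2.1, 0.4, 1.3]
opening: -0.001
grasp_force: 0.9
```

```bash
python3 -m handwheel '[[[-0.005,0,0,0],[-0.01,0,0,0],[-0.01,0,0,0]]]';python3 -m handwheel '[[[-0.005,0,0,0],[-0.005,0,0,0]]]';python3 -m handwheel '[[[-0.005,0,0,0],[-0.005,0,0,0]]]'
```

```text
time_s: 18.4
eef_pos: [0.6084, -0.0079, 0.0333]
eef_rot: [0.0, -0.002, 1.0, -0.0]
wrist_force: [-1.8, 0.0, 0.9]
opening: 0.003
grasp_force: 0.9
time_s: 18.65
eef_pos: [0.6093, -0.0079, 0.0333]
eef_rot: [0.0, -0.002, 1.0, 0.0]
wrist_force: [-1.3, 0.6, 0.9]
opening: -0.001
grasp_force: 1.0
time_s: 18.9
eef_pos: [0.6103, -0.0079, 0.0333]
eef_rot: [0.0, -0.002, 1.0, 0.0]
wrist_force: [-1.9, -0.4, 1.0]
opening: -0.001
grasp_force: 1.0
```

```bash
python3 -m handwheel '[[[-0.005,0,0,0],[-0.005,0,0,0]]]'|grep -E "pos|force";python3 -m handwheel '[[[-0.005,0,0,0],[-0.005,0,0,0]]]'|grep -E "pos|force"; python3 - <<'E'
from h import *
c=ctrl.camera('scene');W=world(c);Z=W[...,2]
for y in(.1604,.0766,-.0076,-.175):
    m=(Z>.06)&(Z<.092)&(W[...,0]<.69)&(W[...,0]>.6)&(abs(W[...,1]-y)<.03);p=W[m];print(y,len(p),np.percentile(p,[3,50,97],axis=0).round(4).tolist() if len(p) else '')
E
```

```text
eef_pos: [0.6113, -0.0079, 0.0333]
wrist_force: [-2.6, -0.1, 0.1]
grasp_force: 1.0
eef_pos: [0.6123, -0.0079, 0.0333]
wrist_force: [-2.4, 0.9, -0.1]
grasp_force: 1.0
0.1604 243 [[0.6213, 0.1321, 0.0616], [0.6365, 0.149, 0.0813], [0.6696, 0.1788, 0.0879]]
0.0766 94 [[0.6235, 0.0565, 0.0613], [0.629, 0.0771, 0.0755], [0.6566, 0.0973, 0.0877]]
-0.0076 109 [[0.6002, -0.037, 0.0607], [0.6069, -0.0213, 0.0772], [0.6538, 0.0177, 0.0908]]
-0.175 300 [[0.6221, -0.2034, 0.0617], [0.634, -0.1829, 0.0838], [0.6693, -0.1577, 0.0873]]
```

```bash
python3 -m handwheel '[[[-0.005,0,0,0],[-0.005,0,0,0]]]'|grep -E "pos|force";python3 -m handwheel '[[[-0.005,0,0,0],[-0.005,0,0,0]]]'|grep -E "pos|force"; python3 -m handwheel '[[[-0.005,0,0,0],[-0.005,0,0,0]]]'|grep -E "pos|force"
```

```text
eef_pos: [0.6133, -0.0079, 0.0333]
wrist_force: [-2.1, 0.1, 1.1]
grasp_force: 1.0
eef_pos: [0.6143, -0.0079, 0.0333]
wrist_force: [-1.9, -0.8, 1.1]
grasp_force: 1.0
eef_pos: [0.6153, -0.0079, 0.0333]
wrist_force: [-1.9, 0.3, 0.8]
grasp_force: 1.1
```

```bash
python3 -m handwheel '[[[-0.005,0,0,0],[-0.005,0,0,0]]]'|grep -E "pos|force";python3 -m handwheel '[[[-0.005,0,0,0],[-0.005,0,0,0]]]'|grep -E "pos|force"; python3 -m handwheel '[[[-0.005,0,0,0],[-0.005,0,0,0]]]'|grep -E "pos|force"
```

```text
eef_pos: [0.6155, -0.0079, 0.0332]
wrist_force: [-5.4, 0.1, 3.2]
grasp_force: 2.8
eef_pos: [0.6157, -0.0078, 0.0332]
wrist_force: [-9.0, -0.1, 6.6]
grasp_force: 4.5
eef_pos: [0.6158, -0.0078, 0.0332]
wrist_force: [-13.4, -0.8, 9.8]
grasp_force: 6.1
```

The stop is reached: the force rises while the position stays at x = 0.6157. I'll retreat and go to tumbler B.

```bash
python3 -m handwheel '[[[0.05,0,0,0],[0.2,0,0,0],[0.45,0,0,0],[0.65,0,0,0],[0.65,0,-0.25,0],[0.65,0,-0.56,0],[0.65,0,-0.56,0],[0.65,0,-0.56,0]]]' 85 >/dev/null; python3 -m handwheel '[[[0.23,-1,0,0],[0.23,-1,0,0],[0.23,-1,0,0],[0.23,-1,0,0],[0.23,-1,0,0],[0.23,-1,0,0]]]'; python3 - <<'E'
from h import *
plan(.4405,-.211,.035,90)
W=world(ctrl.camera('top'));Z=W[...,2]
for y in(.1604,.0766,-.0076,-.175):
    m=(Z>.08)&(Z<.096)&(W[...,0]<.67)&(W[...,0]>.58)&(abs(W[...,1]-y)<.035);p=W[m];print(y,len(p),np.percentile(p,[3,50,97],axis=0).round(4).tolist() if len(p) else '')
E
```

```text
time_s: 22.7
eef_pos: [0.4427, -0.2067, 0.1444]
eef_rot: [-0.001, -0.002, 1.0, 0.001]
wrist_force: [-0.6, 0.3, -0.3]
opening: 0.997
grasp_force: 0.0
from [ 0.4427 -0.2067  0.1444] yaw 90.2 tilt [ 0.001  0.002 -1.   ] row [ 0.01  -0.022  0.547] twist 0.003
0.1604 398 [[0.6254, 0.1357, 0.0824], [0.6474, 0.1606, 0.0874], [0.6686, 0.1849, 0.0921]]
0.0766 358 [[0.6298, 0.0518, 0.0831], [0.6502, 0.0755, 0.0875], [0.669, 0.0997, 0.0916]]
-0.0076 341 [[0.6314, -0.0337, 0.0829], [0.6516, -0.0099, 0.0876], [0.6689, 0.014, 0.0919]]
-0.175 379 [[0.627, -0.2005, 0.0827], [0.6493, -0.1764, 0.0875], [0.6686, -0.1523, 0.0922]]
```

```bash
python3 -m handwheel '[[[0.01,-0.022,0.2,0],[0.01,-0.022,0.4,0],[0.01,-0.022,0.53,0],[0.01,-0.022,0.545,0],[0.01,-0.022,0.545,0],[0.01,-0.022,0.545,0]]]' 85; python3 -m handwheel '[[[0,0,0,0],[0,0,0,0],[0,0,0,0],[0,0,0,0],[0,0,0,0],[0,0,0,0],[0,0,0,0]]]' 50; python3 -c "
from h import *
plan(.54,-.0920,.038,90)"
```

```text
time_s: 23.5
eef_pos: [0.4419, -0.2132, 0.0377]
eef_rot: [0.001, -0.002, 1.0, -0.001]
wrist_force: [-0.3, 0.3, -0.2]
opening: 0.999
grasp_force: 0.0
time_s: 24.38
eef_pos: [0.4415, -0.2131, 0.0378]
eef_rot: [0.001, -0.002, 1.0, -0.0]
wrist_force: [-2.8, 2.3, 11.7]
opening: 0.679
grasp_force: 62.8
from [ 0.4415 -0.2131  0.0378] yaw 90.2 tilt [-0.001 -0.001 -1.   ] row [-0.495  0.604 -0.001] twist 0.002
```

```bash
python3 -m handwheel '[[[-0.03,0.03,0,0],[-0.08,0.1,0,0],[-0.14,0.17,0,0],[-0.21,0.25,0,0],[-0.28,0.34,0,0],[-0.35,0.42,0,0],[-0.41,0.5,0,0],[-0.46,0.56,0,0],[-0.49,0.6,0,0],[-0.49,0.6,0,0]]]'|grep -E "pos|force"; python3 -m handwheel '[[[-0.05,0,0,0],[-0.1,0,0,0],[-0.15,0,0,0],[-0.2,0,0,0],[-0.24,0,0,0],[-0.24,0,0,0]]]'|grep -E "pos|force"; python3 -m handwheel '[[[0,0,0,0],[0,0,0,0],[0,0,0,0],[0,0,0,0],[0,0,0,0]]]' 85|grep pos; python3 -m handwheel '[[[0.1,0,0,0],[0.25,0,0,0],[0.4,0,0,0],[0.4,0,0,0],[0.4,0,0,0]]]'|grep -E "pos|force"; python3 -m handwheel '[[[0,0,0.015,0],[0,0,0.015,0],[0,0,0.015,0],[0,0,0.015,0],[0,0,0.015,0],[0,0,0.015,0],[0,0,0.015,0],[0,0,0.015,0]]]' 0;python3 -c "
from h import *
c=snap('scene','s3.png');a=c['color'][150:300,200:400,::-1];cv2.imwrite('pics/s3c.png',cv2.resize(a,None,fx=4,fy=4,interpolation=cv2.INTER_CUBIC))
"
```

```text
eef_pos: [0.5403, -0.0927, 0.0379]
wrist_force: [0.3, 2.2, 4.9]
grasp_force: 64.2
eef_pos: [0.587, -0.0928, 0.0378]
wrist_force: [-3.8, -0.4, 9.7]
grasp_force: 65.6
eef_pos: [0.5864, -0.0924, 0.0362]
eef_pos: [0.5075, -0.093, 0.0368]
wrist_force: [0.2, -0.0, -0.5]
grasp_force: 0.0
time_s: 28.62
eef_pos: [0.5065, -0.0926, 0.0333]
eef_rot: [0.0, -0.002, 1.0, -0.0]
wrist_force: [0.2, -0.6, 0.1]
opening: -0.0
grasp_force: 0.0
```

View pics/s3c.png

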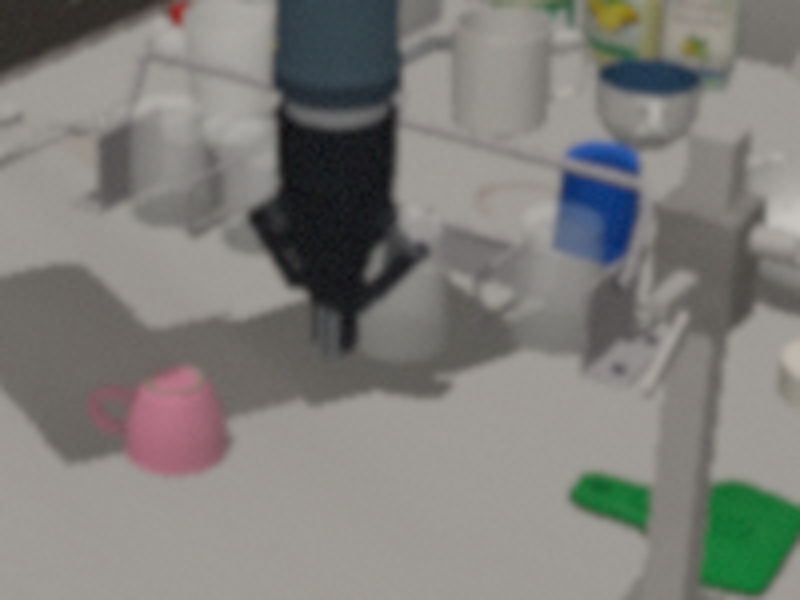

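Tumbler B stands upright at the mouth of bay 4, at about (405,300) in the crop, with the closed fingers in front at (330,330). I'll push it home the same way.

```bash
python3 -m handwheel '[[[-0.1,0,0,0],[-0.18,0,0,0],[-0.22,0,0,0],[-0.26,0,0,0],[-0.3,0,0,0],[-0.34,0,0,0],[-0.38,0,0,0],[-0.42,0,0,0],[-0.46,0,0,0],[-0.48,0,0,0]]]'|grep -E "pos|force"; python3 -m handwheel '[[[-0.01,0,0,0],[-0.02,0,0,0],[-0.03,0,0,0],[-0.04,0,0,0],[-0.05,0,0,0],[-0.05,0,0,0]]]'|grep -E "pos|force";python3 -m handwheel '[[[-0.005,0,0,0],[-0.01,0,0,0],[-0.01,0,0,0]]]'|grep -E "pos|force"
```

```text
eef_pos: [0.6031, -0.0923, 0.0333]
wrist_force: [-2.0, 0.4, -0.0]
grasp_force: 0.7
eef_pos: [0.6127, -0.0923, 0.0333]
wrist_force: [-0.6, -0.1, -0.9]
grasp_force: 0.2
eef_pos: [0.6145, -0.0923, 0.0333]
wrist_force: [-1.6, 0.4, -0.0]
grasp_force: 0.5
```

```bash
python3 -m handwheel '[[[-0.005,0,0,0],[-0.01,0,0,0],[-0.01,0,0,0]]]'|grep -E "pos|force"; python3 -m handwheel '[[[-0.005,0,0,0],[-0.005,0,0,0]]]'|grep -E "pos|force";python3 -m handwheel '[[[-0.005,0,0,0],[-0.005,0,0,0]]]'|grep -E "pos|force"
```

```text
eef_pos: [0.6151, -0.0922, 0.0332]
wrist_force: [-7.4, 0.0, 4.4]
grasp_force: 3.7
eef_pos: [0.6152, -0.0922, 0.0331]
wrist_force: [-11.4, -0.3, 7.5]
grasp_force: 5.3
eef_pos: [0.6153, -0.0922, 0.0332]
wrist_force: [-15.6, -1.2, 11.0]
grasp_force: 6.7
```

```bash
python3 -m handwheel '[[[0.05,0,0,0],[0.2,0,0,0],[0.4,0,0,0],[0.4,0,0,0],[0.4,0,-0.25,0],[0.4,0,-0.56,0],[0.4,0,-0.85,0],[0.4,0,-0.85,0],[0.4,0,-0.85,0]]]' >/dev/null; python3 -c "
from h import *
plan(.725,-.0075,.2,90)
W=world(ctrl.camera('top'));Z=W[...,2]
for y in(.1604,.0766,-.0076,-.0914,-.175):
    m=(Z>.08)&(Z<.096)&(W[...,0]<.67)&(W[...,0]>.58)&(abs(W[...,1]-y)<.035);p=W[m];print(y,len(p),np.percentile(p,[3,50,97],axis=0).round(4).tolist() if len(p) else '')
"
```

```text
from [ 0.5392 -0.0926  0.2036] yaw 90.2 tilt [-0.002 -0.    -1.   ] row [-0.931  0.422  0.019] twist 0.002
0.1604 398 [[0.6257, 0.136, 0.0823], [0.6475, 0.1609, 0.0877], [0.6686, 0.1848, 0.0919]]
0.0766 359 [[0.6297, 0.0519, 0.0833], [0.6503, 0.0759, 0.0874], [0.6691, 0.0998, 0.0918]]
-0.0076 275 [[0.6303, -0.0242, 0.0835], [0.6524, -0.005, 0.0876], [0.669, 0.0158, 0.0915]]
-0.0914 0 
-0.175 9 [[0.6645, -0.1984, 0.0847], [0.6677, -0.1943, 0.0877], [0.6696, -0.1875, 0.0927]]
```

```bash
python3 -m handwheel '[[[-0.93,0.42,0.02,0],[-0.93,0.42,0.02,0],[-0.93,0.42,0.02,0],[-0.93,0.42,0.02,0],[-0.93,0.42,0.02,0],[-0.93,0.42,0.02,0]]]' 0|grep pos; python3 - <<'E'
from h import *
plan(.725,-.0075,.118,90)
W=world(ctrl.camera('top'));Z=W[...,2]
for y in(-.0914,-.175):
    m=(Z>.08)&(Z<.096)&(W[...,0]<.67)&(W[...,0]>.58)&(abs(W[...,1]-y)<.035);p=W[m];print(y,len(p),np.percentile(p,[3,50,97],axis=0).round(4).tolist() if len(p) else '')
W=world(ctrl.camera('scene'));Z=W[...,2]
m=(W[...,0]>.705)&(W[...,0]<.8)&(abs(W[...,1]+.0075)<.06)&(Z>.01)&(Z<.18);print('behind',m.sum(),W[m].min(0) if m.any() else '')
E
```

```text
eef_pos: [0.723, -0.0083, 0.1977]
from [ 0.723  -0.0083  0.1977] yaw 90.2 tilt [ 0.003  0.    -1.   ] row [-0.011  0.004  0.399] twist 0.002
-0.0914 352 [[0.6305, -0.117, 0.083], [0.6515, -0.0932, 0.0876], [0.669, -0.0693, 0.092]]
-0.175 383 [[0.6272, -0.2005, 0.0828], [0.6494, -0.1761, 0.0874], [0.6685, -0.1509, 0.0912]]
behind 0
```

```bash
python3 -m handwheel '[[[-0.01,0,0.15,0],[-0.01,0,0.3,0],[-0.01,0,0.4,0],[-0.01,0,0.4,0],[-0.01,0,0.4,0]]]'|grep -E "pos|force"; python3 -m handwheel '[[[0.04,0,0,0],[0.08,0,0,0],[0.12,0,0,0],[0.16,0,0,0],[0.2,0,0,0],[0.24,0,0,0],[0.28,0,0,0],[0.32,0,0,0],[0.36,0,0,0],[0.36,0,0,0]]]'|grep -E "pos|force"
```

```text
eef_pos: [0.7269, -0.0083, 0.1208]
wrist_force: [0.3, 0.6, 1.1]
grasp_force: 0.0
eef_pos: [0.6534, -0.0081, 0.1191]
wrist_force: [-0.6, 0.5, -0.2]
grasp_force: 0.0
```

```bash
python3 -m handwheel '[[[0.03,0,0,0],[0.06,0,0,0],[0.09,0,0,0],[0.12,0,0,0],[0.12,0,0,0]]]'|grep -E "time|pos|force";python3 - <<'E'
from h import *
W=world(ctrl.camera('scene'));Z=W[...,2]
m=(W[...,0]>.56)&(W[...,0]<.72)&(W[...,1]>.1)&(W[...,1]<.2)&(Z>.097)&(Z<.14);print(m.sum(),np.median(W[m],0))
E
```

```text
time_s: 36.45
eef_pos: [0.6298, -0.0082, 0.1193]
wrist_force: [-0.2, -0.3, 0.1]
grasp_force: 0.0
0 [nan nan nan]
  return _methods._mean(a, axis=axis, dtype=dtype,
  ret = um.true_divide(
```

```bash
python3 -m handwheel '[[[0,0,-0.3,0],[0,0,-0.3,0],[0.26,0,-0.3,0],[0.26,0,-0.3,0],[0.26,0,-0.3,0]]]'|grep -E "time|pos|force";python3 - <<'E'
from h import *
c=snap('scene','s4.png');a=c['color'][150:300,200:400,::-1];cv2.imwrite('pics/s4c.png',cv2.resize(a,None,fx=4,fy=4,interpolation=cv2.INTER_CUBIC))
plan(.577,-.0075,.09,90)
E
```

```text
time_s: 37.12
eef_pos: [0.5789, -0.0085, 0.1797]
wrist_force: [0.5, 0.7, 0.4]
grasp_force: 0.0
from [ 0.5795 -0.0087  0.18  ] yaw 90.2 tilt [-0.002 -0.    -1.   ] row [0.013 0.006 0.45 ] twist 0.002
```

View pics/s4c.png

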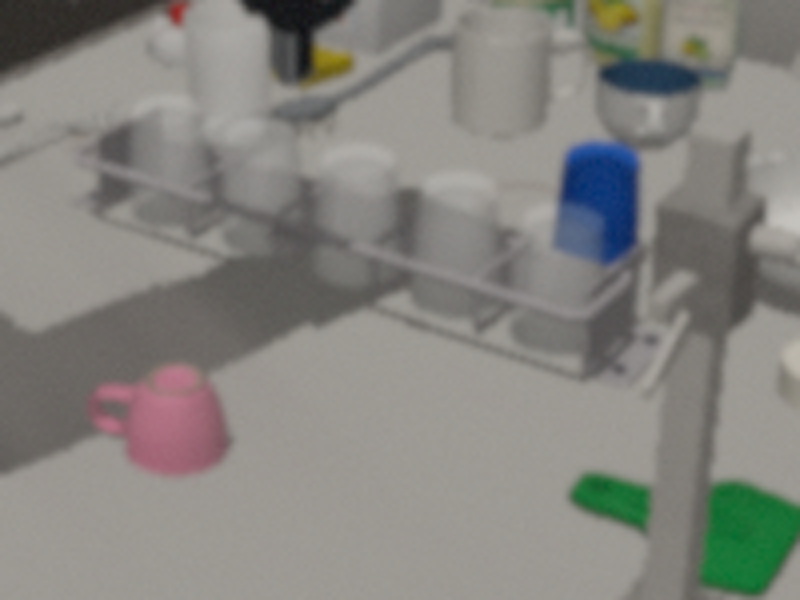

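The keeper has swung down, with its rod running from (85,155) to (585,310) in the crop and all five tumblers upright behind it. I'll press the tab gently to be sure it is fully down, then measure the rod.

```bash
python3 -m handwheel '[[[0.01,0,0.2,0],[0.01,0,0.4,0],[0.01,0,0.47,0],[0.01,0,0.5,0],[0.01,0,0.52,0],[0.01,0,0.54,0],[0.01,0,0.54,0]]]'|grep -E "pos|force"; python3 -m handwheel '[[[0,0,0.01,0],[0,0,0.02,0],[0,0,0.02,0]]]'|grep -E "pos|force"
```

```text
eef_pos: [0.5765, -0.0085, 0.0718]
wrist_force: [-0.8, 0.9, 0.3]
grasp_force: 0.0
eef_pos: [0.576, -0.0084, 0.0671]
wrist_force: [-0.4, 0.2, 0.4]
grasp_force: 0.0
```

```bash
python3 -m handwheel '[[[0,0,0.01,0],[0,0,0.02,0],[0,0,0.02,0]]]'|grep -E "pos|force"; python3 -m handwheel '[[[0,0,0.005,0],[0,0,0.01,0],[0,0,0.01,0]]]'|grep -E "pos|force"
```

```text
eef_pos: [0.5765, -0.0084, 0.0654]
wrist_force: [-8.0, 1.1, 16.6]
grasp_force: 8.7
eef_pos: [0.5766, -0.0085, 0.0653]
wrist_force: [-14.8, 2.3, 32.2]
grasp_force: 16.1
```

The stop is at tip height 57 mm, and the tab top when fully down is 57.5 mm, so the keeper is down. I'll retreat and make a final check.

```bash
python3 -m handwheel '[[[0,0,-0.1,0],[0,0,-0.4,0],[0,0,-0.7,0],[0,0,-0.85,0],[0,0,-0.85,0],[0,0,-0.85,0]]]'|grep pos; python3 -m handwheel '[[[0.9,0,0,0],[0.9,0,0,0],[0.9,0,0,0],[0.9,0,0,0],[0.9,0,0,0],[0.9,0,0,0],[0.9,0,0,0]]]'|grep -E "time|pos|force"; python3 - <<'E'
from h import *
c=snap('top','top9.png');W=world(c);Z=W[...,2]
for y in(.1604,.0766,-.0076,-.0914,-.175):
    m=(Z>.08)&(Z<.096)&(W[...,0]<.7)&(W[...,0]>.58)&(abs(W[...,1]-y)<.035);p=W[m];print(y,len(p),np.percentile(p,[3,50,97],axis=0).round(4).tolist() if len(p) else '')
m=(Z>.045)&(Z<.075)&(W[...,0]<.6)&(W[...,0]>.575)&(abs(W[...,1])<.2);print('rod',m.sum(),np.median(W[m],0))
E
```

```text
eef_pos: [0.5756, -0.0083, 0.2302]
time_s: 40.8
eef_pos: [0.3968, -0.0091, 0.231]
wrist_force: [0.5, -0.0, -0.4]
grasp_force: 0.0
0.1604 429 [[0.6254, 0.1362, 0.0829], [0.6498, 0.1609, 0.0874], [0.6739, 0.1845, 0.0915]]
0.0766 426 [[0.63, 0.0516, 0.0823], [0.6538, 0.0757, 0.0878], [0.6781, 0.0994, 0.0915]]
-0.0076 419 [[0.6318, -0.0337, 0.0822], [0.6548, -0.0098, 0.0876], [0.6789, 0.014, 0.0917]]
-0.0914 418 [[0.6312, -0.1171, 0.0828], [0.6546, -0.0933, 0.0876], [0.6791, -0.0694, 0.0913]]
-0.175 422 [[0.6273, -0.2005, 0.0827], [0.6515, -0.1764, 0.0875], [0.6756, -0.1526, 0.0921]]
rod 604 [ 0.59097593 -0.00694601  0.05889055]
```

View pics/top9.png

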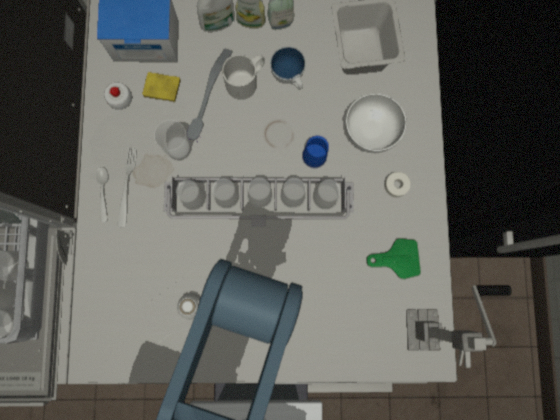

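All five bays are filled at (190–328,193), the keeper lies across the front at row 213, and the cup stands at (189,306). Nothing else in view has moved, but the arm hides the pink cup.

```bash
python3 -c "
from bench import ctrl
print(ctrl.hand_in())"
```

```text
the job is handed in; nothing more can be done
None
```

The job is handed in at about 41 s: both loose tumblers are home in bays 3 and 4, the keeper is fully down, and the espresso cup stands mouth down out of the way.

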